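# Make up the weigh-out kit and the drop-test kit

### The job

Make up the two kits from the stock on the bench. Weigh-out kit, in the longer grey carrier with the two steel forks: the steel bowl in the wide recess between the forks, one vial in the small recess, and last the spatula resting in both forks across the top of the bowl, its middle over the bowl. Drop-test kit, in the shorter carrier: the dropper bottle and the other vial, one in each recess. Everything must sit right down in its recess and stand upright; leave the beaker, the timer and the tape roll where they are.

Things in the scene. Friction and masses are not known exactly. Their poses are not given: they have to be found in the camera images.
- weigh_carrier: Weigh-out carrier, fixed grey board 92 (x) by 216 mm (y), top 14 mm above the bench. Origin on the bench under its centre, z up. Round recesses, floors 6 mm up: bowl's 62 mm wide at x 0, y -42 mm; vial's 42 mm wide at x 0, y 78 mm. Steel forks 42 mm wide (x), 4 thick, 54 high, at y -92 and y 8 mm; notches 28 mm wide at x 0, bottoms 44 mm up, hold the spatula along y above the bowl (rim then at 34 mm)
- test_carrier: Drop-test carrier, fixed grey board 80 mm (its x) by 150 mm (its y), top 14 mm above the bench. Origin on the bench under its centre, z up. Two equal round recesses 46 mm wide, centred at x 0, y -37 mm and x 0, y +37 mm, floors 6 mm above the bench (8 mm deep); either thing may go in either
- vial_a_mid (a point): First capped 20 ml glass vial, 28 mm across, 60 mm tall, screw cap 24 mm across on top; the two vials are alike and either may go in either kit. It stands on the bench. The point is at its centre, 30 mm above its underside; z up along its axis
- vial_b_mid (a point): Second capped 20 ml glass vial, 28 mm across, 60 mm tall, screw cap 24 mm across on top; the two vials are alike and either may go in either kit. It stands on the bench. The point is at its centre, 30 mm above its underside; z up along its axis
- dropper_mid (a point): Amber dropper bottle, 97 mm tall: body 34 mm across up to about 58 mm, narrowing to a 22 mm collar (58 to 70 mm) and a black rubber bulb 12 mm across on top. It stands on the bench. The point is at its centre, 48.5 mm above its underside; z up along its axis
- bowl_mid (a point): Small empty stainless steel bowl, 28 mm tall, 55 mm across at the rim, 46 mm across 11 mm above its underside, foot 32 mm across. It stands on the bench; take it across the outside of the rim. The point is at its centre, 14 mm above its underside; z up
- spatula_mid (a point): Thin double-ended steel spatula, 150 mm long (along its y), 11 mm wide (x), 5 mm thick, lying flat on the bench. The point is at the middle of its shank, 2.5 mm above its underside; z up
- beaker: Glass beaker, 67 mm across, 91 mm tall, standing behind the left-hand carrier; not needed, leave it alone. Origin at the centre of its underside
- timer: White lab timer, 66 x 66 x 18 mm, lying on its back at the far left; not needed, leave it alone. Origin at the centre of its underside
- tape: Roll of labelling tape lying flat, 64 mm across, 19 mm high, at the near edge of the bench; not needed, leave it alone. Origin at the centre of its underside

How it is judged:
By the outcome, as a careful person would: the job done as asked, in the order asked, and still so for the second after the job is handed in, with the robot touching nothing.
It also fails if it takes over 120 s, if anything falls off the work surface, if the arm or the gripper's body presses on something with over 40 N, if the wrist force passes 120 N, or if a joint passes its speed limit or range.

### The arm

A 7-joint arm with a two-finger parallel gripper is mounted at the origin on a cart in front of the work surface, level with it; the furniture and walls round the work are solid. World frame = base frame: x ahead of the robot, y to its left, z up, the work surface at z = 0. Lengths are in mm, angles in degrees, forces in N, time in s.
With the tool pointing down it reaches from about 425 to 875 mm from the base axis. Payload 4.7 kg.
Tool frame: the origin (TCP) lies on the centre line of the jaws, within the pads' length; the fingertips stand 22 mm ahead of it and the grasp point (between the pads) lies 3 mm ahead of it; z points along the fingers, y is the line along which they close (so a half turn about z gives the same grasp; the last joint's range is limited). The gripper opens to 85 mm and grips with 20 to 120 N. Pads are 22 mm wide; open, the fingers measure 114 mm over their backs; the gripper's body (76 mm by 85 mm) begins 54 mm behind the grasp point. The pads swing forward as they close: fully open they stand 13 mm farther back than shut.
Start: joints at [75.178, 18.392, -4.016, 83.108, 1.295, 78.541, -3.26], TCP at [175.108, -625.987, 253.349] pointing down, gripper open.
Joint ranges: [-163.93, 163.93], [-17.29, 119.83], [-79.2, 71.16], [3.27, 140.29], [-89.18, 269.18], [5.43, 117.66], [-154.24, 154.24]. Speed limits (degrees/s): [147.25, 147.25, 180, 180, 180, 180, 180].

### API

Orientations are given as [roll, pitch, yaw] about the fixed x, y, z axes, in that order (R = Rz(yaw) Ry(pitch) Rx(roll)).
In Python, from bench import arm, imaging gives the robot as it stands.
- The arm moves only by the tool drive_tool, never from a script. Its argument "motion" is a list of rows, each an object of numbers: "x", "y", "z": the shift along the world's x, y, z each as a share of 100 mm, from -1 to 1; "wx", "wy", "wz": the turn, a rotation vector about the world's x, y, z each as a share of 1.5 rad, from -1 to 1; "hand": the opening, from 0 (shut) to 1 (fully open). A call has 1 to 10 rows; each row is the pose to reach, as a shift and turn from the pose commanded when the call began; what a row does not reach only later rows make up. A row lasts 1/10 s, in which the tool goes at most 50 mm and 8.59 degrees, less where a joint would pass 70% of its speed; a pose out of reach is approached as far as the arm can. A call with a number of a shift or a turn outside -1 to 1 is refused whole. A call with a gripper value outside its range is refused whole. The fingers move at their own pace and stop on an object; "squeeze" is the grip in N (left out, the last holds). Time passes only in rows, so rows that repeat a pose let the fingers close. It gives the time, the measured TCP pose, the force, the opening and the grip force at its end, in the units of the state.
- arm.observe(): the state, without advancing time (a new reading comes with each control period).
- imaging.camera(name): name is "side" or "top" or "wrist"; returns (picture, depth): 400x640x3 uint8, red, green, blue; 400x640 float32, mm along the optical axis (not along the pixel's ray), 0 where there is no reading.
- imaging.camera_model(name): a dict with "vfov" (degrees; the focal length in pixels is half the picture's height over the tangent of half this angle, whatever the lens; pixels are square), "cx", "cy" (the principal point, pixels), "dist_coeffs" ([k1, k2, p1, p2, k3] as OpenCV has them; the pictures are not rectified), "world_from_camera" (4x4, takes a point from camera to world coordinates); the wrist camera has in their place "tool_from_camera" (4x4, takes a point from camera to tool coordinates, whose origin is the TCP and whose axes are the flange's). Camera axes: x right, y down, z forward; pixel columns grow to the right and rows downward; lengths in mm; the calibration is good to about 2 mm. A picture is of the moment at which its call begins: read the wrist's pose just before it. camera_model takes no time and is no camera call.
- arm.finish_job(): hands the job in; it is judged then, once.
The state is a dict: "time": time; "joint_positions": joint angles; "qd": joint speeds; "joint_torque": joint torques, N m; "tcp_pos": TCP position; "ee_rot": TCP orientation; "wrist_force": force on the tool from outside, world axes, zero at the start; "ft_torque": the same for the moment, N m; "width": finger opening in mm; "grasp_force": force on a finger pad.
Only numpy, scipy, OpenCV 4.12 (cv2) and the standard library are available. Lean on these libraries where they do the work, as an engineer would, in place of code of your own. Each camera call takes 0.05 s, during which the arm holds its last target. There are 200 camera calls.

## Working session

There is one attempt and no reset: what is moved stays moved. The work goes in short steps, Python scripts to look and compute and a tool call to move; the robot and the scene stay as the last step left them, time stands still between calls to the robot, and variables do not carry over. Pictures are saved under pics/ and viewed, at most 16 in all, crops included, and the job is handed in when it is done.

Besides the shell and the picture viewer there is one more tool, called after "Request:" as a command line: name --argument value ..., lists and objects as JSON in quotes. drive_tool: Moves the arm, as the interface text tells. Its arguments: {"type":"object","properties":{"motion":{"type":"array","items":{"type":"object","properties":{"x":{"type":"number"},"y":{"type":"number"},"z":{"type":"number"},"wx":{"type":"number"},"wy":{"type":"number"},"wz":{"type":"number"},"hand":{"type":"number"}}}},"squeeze":{"type":"number"}},"required":["motion"]}

```bash
mkdir -p pics
cat > h.py <<'E'
import numpy as np, cv2
from bench import arm, imaging
def save(name,fn):
    p,d=imaging.camera(name); cv2.imwrite(f'pics/{fn}.png',p[:,:,::-1]); np.save(f'pics/{fn}.npy',d); return p,d
def K(m):
    f=200/np.tan(np.radians(m['vfov']/2)); return np.array([[f,0,m['cx']],[0,f,m['cy']],[0,0,1.]])
def ray(m,uv):
    uv=np.array(uv,float).reshape(-1,1,2); return cv2.undistortPoints(uv,K(m),np.array(m['dist_coeffs'],float))[:,0]
def atz(name,uv,z,T=None):
    m=imaging.camera_model(name); T=np.array(m['world_from_camera'] if T is None else T)
    n=ray(m,uv); d=np.c_[n,np.ones(len(n))]@T[:3,:3].T; o=T[:3,3]
    return o+d*((np.broadcast_to(z,len(n))-o[2])/d[:,2])[:,None]
def cloud(name,d,T=None):
    m=imaging.camera_model(name); T=np.array(m['world_from_camera'] if T is None else T)
    v,u=np.mgrid[0:400,0:640]; n=ray(m,np.c_[u.ravel(),v.ravel()]); z=d.ravel()
    P=np.c_[n*z[:,None],z]@T[:3,:3].T+T[:3,3]; P[z==0]=np.nan
    return P.reshape(400,640,3)
E
python3 - <<'E'
from h import *
print(arm.observe())
for n in('top','side'): save(n,n+'0'); 
m=imaging.camera_model('top');print(m); print(imaging.camera_model('wrist'))
E
```

```text
{'time': 0.0, 'joint_positions': array([75.17873847, 18.43968215, -4.01452849, 83.17692159,  1.2956986 ,
       78.54091457, -3.25869832]), 'qd': array([-0.04098418,  0.05194137, -0.01452041, -0.00601874,  0.03064317,
        0.01579061, -0.0041821 ]), 'joint_torque': array([-2.30594833e-04, -4.93579245e+01, -3.81963328e-01, -3.14332688e+01,
        1.30090857e-02,  1.15218112e-02, -3.98721568e-06]), 'tcp_pos': array([ 174.9173648 , -625.49111584,  252.19858161]), 'ee_rot': array([-1.79887763e+02,  6.86538521e-03,  1.56315520e+01]), 'wrist_force': array([0.22719716, 0.23233311, 0.12831531]), 'ft_torque': array([-0.04430515,  0.02551774,  0.02061912]), 'grasp_force': 0.0, 'width': 85.17116531219291}
{'vfov': 49.6740413328743, 'cx': 316.95715396128946, 'cy': 192.69887660698174, 'dist_coeffs': array([0.02233809, 0.        , 0.        , 0.        , 0.        ]), 'world_from_camera': array([[ 5.56660704e-03, -9.91918794e-01,  1.26752197e-01,
         4.31020467e+02],
       [-9.99711108e-01, -8.48399779e-03, -2.24882727e-02,
        -4.10301437e+00],
       [ 2.33819056e-02, -1.26590396e-01, -9.91679463e-01,
         1.13034592e+03],
       [ 0.00000000e+00,  0.00000000e+00,  0.00000000e+00,
         1.00000000e+00]])}
{'vfov': 59.7883903088173, 'cx': 316.49443569201406, 'cy': 197.77085168437074, 'dist_coeffs': array([-0.05838472,  0.        ,  0.        ,  0.        ,  0.        ]), 'tool_from_camera': array([[ 7.10147323e-04, -9.58519411e-01, -2.85026375e-01,
         7.27380028e+01],
       [ 9.99999646e-01,  8.09225832e-04, -2.29843978e-04,
         2.94437367e-01],
       [ 4.50960620e-04, -2.85026111e-01,  9.58519647e-01,
        -1.20907707e+02],
       [ 0.00000000e+00,  0.00000000e+00,  0.00000000e+00,
         1.00000000e+00]])}
```

View pics/top0.png

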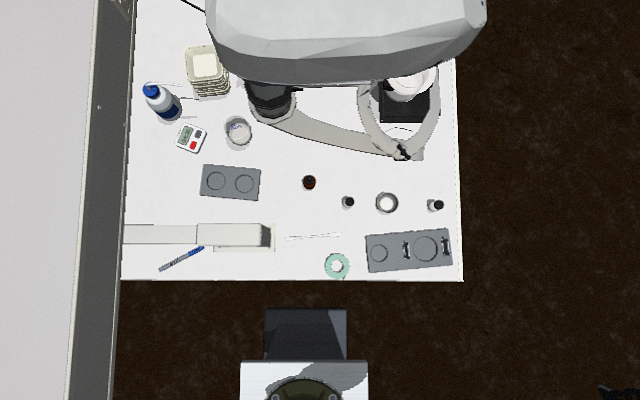

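View pics/side0.png

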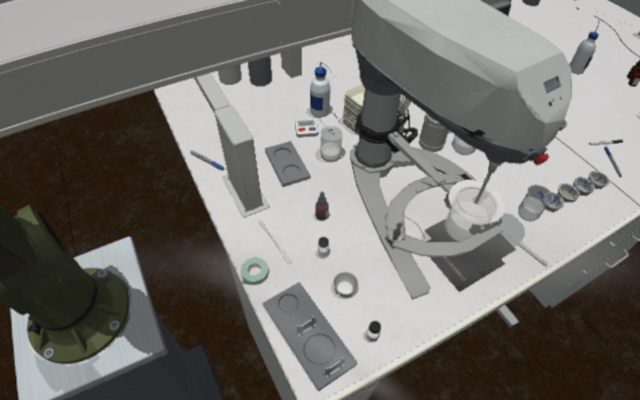

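The top view shows: test carrier (230,182), dropper (309,182), vials (348,201) and (435,205), bowl (387,202), spatula (314,237), weigh carrier (409,250), tape (337,265), beaker (238,131), timer (191,138), post (235,236).

Run:
```python
from h import *
for n in('top','side'):
    d=np.load(f'pics/{n}0.npy'); C=cloud(n,d); np.save(f'pics/{n}C.npy',C)
    ok=~np.isnan(C[...,0]); print(n,np.isnan(C[...,0]).mean())
C=np.load('pics/topC.npy')
for nm,(u,v) in dict(testc=(230,170),post=(235,236),postend=(263,236),postl=(150,236),body=(340,40),dropper=(309,182),va=(348,201),vb=(436,204),bowlrim=(387,193),spat=(314,237),wc=(395,250),ring=(380,155),shelf=(50,200),shelf2=(110,200),beaker=(238,120),bench=(300,210)).items(): print(nm,np.round(C[v,u]))
# detections by height band
from scipy import ndimage as ni
S=np.load('pics/sideC.npy')
for nm,C in(('top',C),('side',S)):
  x,y,z=C[...,0],C[...,1],C[...,2]
  for nmz,lo,hi in(('carr',8,18),('tall',20,130)):
    m=(z>lo)&(z<hi)&(x>350)&(x<800)&(abs(y)<500)
    L,n=ni.label(m)
    for i in range(1,n+1):
      q=C[L==i]
      if len(q)>15: print(nm,nmz,len(q),np.round(q.mean(0)),'min',np.round(q.min(0)),'max',np.round(q.max(0)))
p=cv2.imread('pics/top0.png')[120:290,130:470]; cv2.imwrite('pics/topcrop.png',cv2.resize(p,None,fx=2.35,fy=2.35,interpolation=cv2.INTER_CUBIC))
```

```text
top 0.004125
side 0.00379296875
testc [632. 198.  12.]
post [454. 143. 239.]
postend [456.  91. 190.]
postl [453. 313. 240.]
body [745. -52. 507.]
dropper [593.  -8.  70.]
va [ 548. -106.   59.]
vb [ 542. -326.   60.]
bowlrim [ 574. -211.   21.]
spat [459. -23.  -0.]
wc [ 427. -231.   16.]
ring [ 679. -198.   -1.]
shelf [507. 418. 409.]
shelf2 [518. 365. 312.]
beaker [756. 175.  48.]
bench [529.  14.   2.]
top carr 319 [715. 306.  16.] min [678. 269.   8.] max [756. 343.  18.]
top carr 17 [740. 289.  16.] min [736. 281.  14.] max [745. 297.  18.]
top carr 1322 [600. 198.  14.] min [554. 122.   8.] max [647. 276.  18.]
top carr 26 [606. 239.  10.] min [598. 231.   8.] max [616. 247.  13.]
top carr 79 [ 551. -220.   13.] min [ 524. -236.    8.] max [ 572. -191.   18.]
top carr 2150 [ 427. -259.   15.] min [ 371. -378.    8.] max [ 485. -154.   18.]
top carr 42 [ 434. -305.   10.] min [ 422. -318.    8.] max [ 445. -294.   15.]
top carr 203 [406. 313.  12.] min [374. 260.   8.] max [435. 371.  18.]
top tall 593 [777. 350.  88.] min [762. 330.  20.] max [800. 388. 129.]
top tall 72 [ 799
[... 3040 characters left out ...]
8 [ 546. -115.   47.] min [ 535. -124.   20.] max [559. -99.  62.]
side tall 348 [ 784. -311.   64.] min [ 767. -341.   20.] max [ 800. -267.   70.]
side tall 18 [383. -58.  21.] min [374. -65.  20.] max [390. -51.  22.]
side tall 97 [ 560. -199.   26.] min [ 523. -232.   20.] max [ 577. -184.   34.]
side tall 16 [360. -87.  21.] min [356. -94.  20.] max [366. -80.  23.]
side tall 38 [ 538. -230.   26.] min [ 523. -238.   20.] max [ 559. -214.   32.]
side tall 128 [ 427. -260.   38.] min [ 406. -263.   22.] max [ 447. -254.   57.]
side tall 219 [ 538. -336.   49.] min [ 528. -346.   21.] max [ 554. -321.   63.]
side tall 124 [ 436. -359.   38.] min [ 416. -362.   20.] max [ 458. -354.   56.]
```

View pics/topcrop.png

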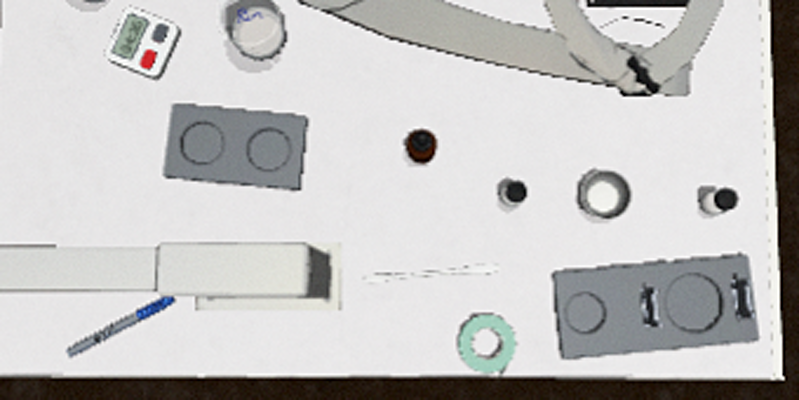

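The enlarged crop (×2.35, offset 130,120) shows both carriers clearly, with the recess circles, caps, bulb, rim and the spatula ends at (364,280)–(497,268).

Run:
```python
from h import *
c=lambda *p:(np.array(p,float)+.5)/2.35-.5+[130,120]
for n,p,z in[('va',(516,191),60),('vb',(726,199),60),('drop',(422,138),97),('bowl',(604,194),28),('sp1',(364,280),5),('sp2',(497,268),5),('tape',(487,342),19)]:
    print(n,np.round(atz('top',c(p),z)[0],1))
for nm,q,rec in[('weigh',[(553,270),(747,253),(758,340),(563,358)],[(694,303),(585,313)]),('test',[(173,103),(308,116),(300,190),(164,178)],[(202,142),(269,149)])]:
    w=atz('top',c(*q),14); print(nm,np.round(w[:,:2],1).tolist(),w.mean(0).round(1)); print(' rec',np.round(atz('top',c(*rec),14)[:,:2],1).tolist())
S=np.load('pics/sideC.npy');T=np.load('pics/topC.npy')
for nm,C in(('top',T),('side',S)):
  for b,(x0,x1,y0,y1) in dict(weigh=(360,495,-390,-140),test=(545,655,110,285)).items():
    z=C[...,2]; q=C[(z>10)&(z<17)&(C[...,0]>x0)&(C[...,0]<x1)&(C[...,1]>y0)&(C[...,1]<y1)]
    print(nm,b,cv2.minAreaRect(q[:,:2].astype(np.float32)))
    
# post extents
for nm,C in(('top',T),('side',S)):
  q=C[(C[...,0]>425)&(C[...,0]<490)&(C[...,1]>70)&(C[...,1]<370)&(C[...,2]>30)]
  for z0 in range(30,270,40):
    r=q[(q[:,2]>=z0)&(q[:,2]<z0+40)]
    if len(r): print(nm,z0,len(r),r.min(0).round(),r.max(0).round())
```

```text
va [ 547.7 -109.2   60. ]
vb [ 540.9 -333.    60. ]
drop [597.7  -8.8  97. ]
bowl [ 548.6 -208.9   28. ]
sp1 [453.8  53.4   5. ]
sp2 [467.9 -93.2   5. ]
tape [387.7 -81.1  19. ]
weigh [[465.8, -154.0], [486.0, -368.5], [391.5, -377.3], [370.9, -164.0]] [ 428.5 -266.    14. ]
 rec [[430.9, -308.4], [419.3, -188.6]]
test [[647.8, 267.3], [634.7, 117.8], [551.9, 124.8], [563.9, 273.9]] [599.6 196.   14. ]
 rec [[604.3, 233.9], [597.2, 160.0]]
top weigh ((427.80621337890625, -265.95709228515625), (95.2237777709961, 219.2928924560547), 5.633347988128662)
top test ((600.8366088867188, 198.43641662597656), (149.87631225585938, 83.58291625976562), 84.97567749023438)
side weigh ((428.0158996582031, -265.450927734375), (97.12901306152344, 218.43417358398438), 5.776340007781982)
side test ((600.7249145507812, 197.22763061523438), (155.72547912597656, 83.53821563720703), 85.16162872314453)
top 30 40 [435.  90.  31.] [479. 163.  70.]
top 70 34 [435.  90.  73.] [480. 138. 107.]
top 110 44 [435.  90. 111.] [480. 110. 147.]
top 150 35 [437.  90. 154.] [480.  92. 190.]
top 190 42 [436.  90. 190.] [480.  93. 230.]
top 230 3100 [425.  90. 230.] [490. 369. 270.]
side 30 301 [434.  87.  30.] [481. 217.  70.]
side 70 332 [433.  86.  70.] [481. 219. 110.]
side 110 361 [433.  87. 110.] [481. 217. 150.]
side 150 401 [433.  87. 150.] [481. 217. 190.]
side 190 492 [433.  87. 190.] [482. 370. 230.]
side 230 1720 [425.  87. 230.] [490. 370. 270.]
```

Request:
drive_tool --motion '[{"x": 0.46, "y": 0.37, "wz": 0.1}, {"x": 0.92, "y": 0.73, "wz": 0.2}, {"x": 0.92, "y": 0.73, "wz": 0.233}, {"x": 0.92, "y": 0.73, "wz": 0.233}]' --squeeze 30

```text
$.motion[0]: bad value
```

Request:
drive_tool --motion '[{"x": 0.46, "y": 0.37, "wz": 0.1}, {"x": 0.92, "y": 0.73, "wz": 0.2}, {"x": 0.92, "y": 0.73, "wz": 0.233}, {"x": 0.92, "y": 0.73, "wz": 0.233}]'

```text
$.motion[0]: bad value
```

Request:
drive_tool --motion '[{"x": 0.46, "y": 0.37, "wz": 0.1}, {"x": 0.92, "y": 0.73, "wz": 0.2}, {"x": 0.92, "y": 0.73, "wz": 0.233}, {"x": 0.92, "y": 0.73, "wz": 0.233}]'

```text
$.motion[0]: bad value
```

Request:
drive_tool --motion '[{"x": 0.45, "y": 0.37, "wz": 0.1, "z": -0.2}, {"x": 0.9, "y": 0.73, "wz": 0.2, "z": -0.5}, {"x": 0.9, "y": 0.73, "wz": 0.233, "z": -0.7}, {"x": 0.9, "y": 0.73, "wz": 0.233, "z": -0.7}, {"x": 0.9, "y": 0.73, "wz": 0.233, "z": -0.7}, {"x": 0.9, "y": 0.73, "wz": 0.233, "z": -0.7}]'

```text
$.motion[0]: bad value
```

Request:
drive_tool --motion '[{"x": 0.46, "y": 0.37, "z": 0, "wx": 0, "wy": 0, "wz": 0.1, "hand": 1}, {"x": 0.92, "y": 0.73, "z": 0, "wx": 0, "wy": 0, "wz": 0.2, "hand": 1}, {"x": 0.92, "y": 0.73, "z": 0, "wx": 0, "wy": 0, "wz": 0.233, "hand": 1}, {"x": 0.92, "y": 0.73, "z": 0, "wx": 0, "wy": 0, "wz": 0.233, "hand": 1}]' --squeeze 30

```text
time: 0.5
tcp_pos: [271.2, -550.1, 253.2]
ee_rot: [-180.0, -0.1, 36.1]
wrist_force: [-0.7, 0.4, 0.8]
width: 85.8
grasp_force: 0.0
```

Request:
drive_tool --motion '[{"x": 0.46, "y": 0.37, "z": 0, "wx": 0, "wy": 0, "wz": 0.1, "hand": 1}, {"x": 0.92, "y": 0.73, "z": 0, "wx": 0, "wy": 0, "wz": 0.2, "hand": 1}, {"x": 0.92, "y": 0.73, "z": 0, "wx": 0, "wy": 0, "wz": 0.233, "hand": 1}]'

```text
time: 0.8
tcp_pos: [363.0, -476.6, 253.3]
ee_rot: [180.0, -0.1, 56.2]
wrist_force: [0.5, 0.8, 0.7]
width: 85.1
grasp_force: 0.0
```

Request:
drive_tool --motion '[{"x": 0.46, "y": 0.37, "z": 0, "wx": 0, "wy": 0, "wz": 0.1, "hand": 1}, {"x": 0.92, "y": 0.73, "z": 0, "wx": 0, "wy": 0, "wz": 0.2, "hand": 1}, {"x": 0.92, "y": 0.73, "z": 0, "wx": 0, "wy": 0, "wz": 0.233, "hand": 1}]'

```text
time: 1.1
tcp_pos: [454.8, -403.3, 253.3]
ee_rot: [179.9, -0.1, 76.2]
wrist_force: [0.8, 0.9, 1.1]
width: 85.5
grasp_force: 0.0
```

Request:
drive_tool --motion '[{"x": 0.45, "y": 0.37, "z": -0.2, "wx": 0, "wy": 0, "wz": 0.1, "hand": 1}, {"x": 0.9, "y": 0.73, "z": -0.5, "wx": 0, "wy": 0, "wz": 0.2, "hand": 1}, {"x": 0.9, "y": 0.73, "z": -0.6, "wx": 0, "wy": 0, "wz": 0.233, "hand": 1}, {"x": 0.9, "y": 0.73, "z": -0.6, "wx": 0, "wy": 0, "wz": 0.233, "hand": 1}, {"x": 0.9, "y": 0.73, "z": -0.6, "wx": 0, "wy": 0, "wz": 0.233, "hand": 1}, {"x": 0.9, "y": 0.73, "z": -0.6, "wx": 0, "wy": 0, "wz": 0.233, "hand": 1}]'

```text
time: 1.7
tcp_pos: [539.8, -337.1, 194.0]
ee_rot: [-180.0, 0.1, 95.5]
wrist_force: [0.1, 0.2, -0.4]
width: 85.4
grasp_force: 0.0
```

```bash
cat >> h.py <<'E'
from scipy.spatial.transform import Rotation as R
def wristT(s):
    T=np.eye(4); T[:3,:3]=R.from_euler('xyz',s['ee_rot'],degrees=True).as_matrix(); T[:3,3]=s['tcp_pos']
    return T@np.array(imaging.camera_model('wrist')['tool_from_camera'])
def wrist(fn):
    s=arm.observe(); p,d=save('wrist',fn); T=wristT(s); np.save(f'pics/{fn}T.npy',T)
    C=cloud('wrist',d,T); np.save(f'pics/{fn}C.npy',C); return s,p,C
E
python3 - <<'E'
from h import *
s,p,C=wrist('w1'); print(s['time'],s['joint_positions'].round(1),s['tcp_pos'].round(1),s['ee_rot'].round(1))
E
```

```text
1.7 [ 51.1  20.8 -27.2  88.9   9.9  72.6  27.9] [ 539.8 -337.1  194. ] [-1.80e+02  1.00e-01  9.55e+01]
```

View pics/w1.png

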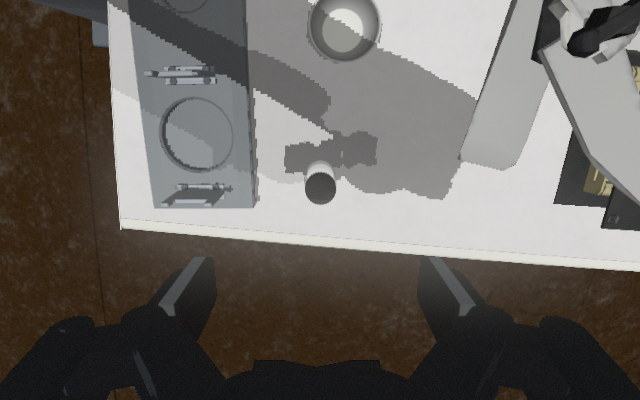

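Wrist view: vial cap at (320,188), bowl recess at (197,133), forks at (190,74) and (197,195), bowl at (344,22).

Run:
```python
from h import *
T=np.load('pics/w1T.npy'); C=np.load('pics/w1C.npy')
for n,p,z in[('vb',(320,188),60),('recess',(197,133),14),('bowl',(344,24),28)]: print(n,atz('wrist',p,z,T)[0].round(1))
q=C[175:200,308:332].reshape(-1,3); print('cap',q[q[:,2]>52].mean(0), np.nanmedian(C[100,300]))
print(arm.observe()['tcp_pos'])
```

```text
vb [ 542.3 -332.7   60. ]
recess [ 433.6 -306.3   14. ]
bowl [ 548.9 -211.3   28. ]
cap [ 541.94446453 -332.4056189    59.35678385] 0.24934391009821866
[ 539.94077799 -336.92400248  194.2872381 ]
```

Request:
drive_tool --motion '[{"x": 0.02, "y": 0.04, "z": -0.4, "wx": 0, "wy": 0, "wz": 0, "hand": 1}, {"x": 0.02, "y": 0.04, "z": -0.8, "wx": 0, "wy": 0, "wz": 0, "hand": 0.8}, {"x": 0.02, "y": 0.04, "z": -1, "wx": 0, "wy": 0, "wz": 0, "hand": 0.8}, {"x": 0.02, "y": 0.04, "z": -1, "wx": 0, "wy": 0, "wz": 0, "hand": 0.8}, {"x": 0.02, "y": 0.04, "z": -1, "wx": 0, "wy": 0, "wz": 0, "hand": 0.8}]'

```text
time: 2.25
tcp_pos: [543.0, -331.6, 94.6]
ee_rot: [179.9, 0.1, 95.6]
wrist_force: [0.5, -0.8, 0.4]
width: 68.5
grasp_force: 0.0
```

Request:
drive_tool --motion '[{"x": -0.01, "y": -0.01, "z": -0.3, "wx": 0, "wy": 0, "wz": 0, "hand": 0.8}, {"x": -0.01, "y": -0.01, "z": -0.58, "wx": 0, "wy": 0, "wz": 0, "hand": 0.8}, {"x": -0.01, "y": -0.01, "z": -0.58, "wx": 0, "wy": 0, "wz": 0, "hand": 0.8}, {"x": -0.01, "y": -0.01, "z": -0.58, "wx": 0, "wy": 0, "wz": 0, "hand": 0.2}, {"x": -0.01, "y": -0.01, "z": -0.58, "wx": 0, "wy": 0, "wz": 0, "hand": 0.2}, {"x": -0.01, "y": -0.01, "z": -0.58, "wx": 0, "wy": 0, "wz": 0, "hand": 0.2}, {"x": -0.01, "y": -0.01, "z": -0.58, "wx": 0, "wy": 0, "wz": 0, "hand": 0.2}, {"x": -0.01, "y": -0.01, "z": -0.58, "wx": 0, "wy": 0, "wz": 0, "hand": 0.2}, {"x": -0.01, "y": -0.01, "z": -0.58, "wx": 0, "wy": 0, "wz": 0, "hand": 0.2}]'

```text
time: 3.15
tcp_pos: [543.4, -331.9, 37.8]
ee_rot: [179.9, 0.1, 95.7]
wrist_force: [-1.2, 0.4, 6.4]
width: 25.8
grasp_force: 29.3
```

Request:
drive_tool --motion '[{"x": 0, "y": 0, "z": 0.3, "wx": 0, "wy": 0, "wz": 0, "hand": 0.2}, {"x": 0, "y": 0, "z": 0.7, "wx": 0, "wy": 0, "wz": 0, "hand": 0.2}, {"x": -0.3, "y": 0.3, "z": 0.9, "wx": 0, "wy": 0, "wz": 0, "hand": 0.2}, {"x": -0.6, "y": 0.6, "z": 0.9, "wx": 0, "wy": 0, "wz": 0, "hand": 0.2}, {"x": -0.9, "y": 0.9, "z": 0.9, "wx": 0, "wy": 0, "wz": 0, "hand": 0.2}, {"x": -0.9, "y": 0.9, "z": 0.9, "wx": 0, "wy": 0, "wz": 0, "hand": 0.2}]'

```text
time: 3.75
tcp_pos: [447.9, -236.6, 124.7]
ee_rot: [-179.7, -0.1, 95.9]
wrist_force: [0.7, -0.0, -0.1]
width: 25.8
grasp_force: 29.8
```

Request:
drive_tool --motion '[{"x": -0.15, "y": 0.3, "z": 0, "wx": 0, "wy": 0, "wz": 0, "hand": 0.2}, {"x": -0.32, "y": 0.54, "z": -0.1, "wx": 0, "wy": 0, "wz": 0, "hand": 0.2}, {"x": -0.32, "y": 0.54, "z": -0.3, "wx": 0, "wy": 0, "wz": 0, "hand": 0.2}, {"x": -0.32, "y": 0.54, "z": -0.3, "wx": 0, "wy": 0, "wz": 0, "hand": 0.2}, {"x": -0.32, "y": 0.54, "z": -0.3, "wx": 0, "wy": 0, "wz": 0, "hand": 0.2}]'

```text
time: 4.25
tcp_pos: [420.8, -187.5, 96.0]
ee_rot: [179.9, 0.0, 95.7]
wrist_force: [0.2, -1.1, -0.6]
width: 25.6
grasp_force: 29.8
```

Run:
```python
from h import *
s,p,C=wrist('w2'); print(s['time'],s['joint_positions'].round(1),s['tcp_pos'].round(1),s['ee_rot'].round(1))
```

```text
4.25 [ 51.8   5.5 -32.1 118.5   3.5  56.8  23.6] [ 420.8 -187.5   96. ] [179.9   0.   95.7]
```

View pics/w2.png

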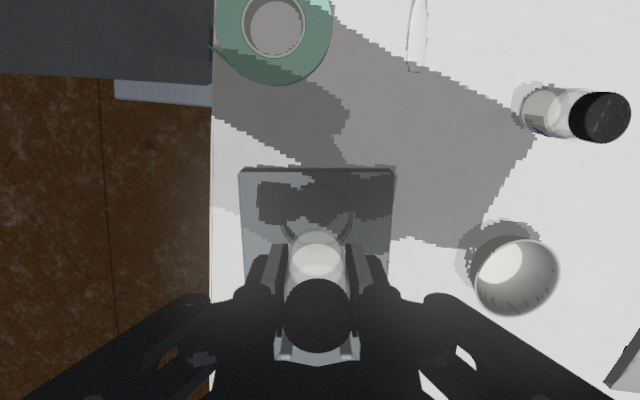

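The vial hangs upright between the pads, (318,280), over the small recess (317,215).

Request:
drive_tool --motion '[{"x": 0, "y": 0, "z": -0.2, "wx": 0, "wy": 0, "wz": 0, "hand": 0.2}, {"x": 0, "y": 0, "z": -0.4, "wx": 0, "wy": 0, "wz": 0, "hand": 0.2}, {"x": 0, "y": 0, "z": -0.51, "wx": 0, "wy": 0, "wz": 0, "hand": 0.2}, {"x": 0, "y": 0, "z": -0.52, "wx": 0, "wy": 0, "wz": 0, "hand": 0.2}, {"x": 0, "y": 0, "z": -0.52, "wx": 0, "wy": 0, "wz": 0, "hand": 0.2}]'

```text
time: 4.8
tcp_pos: [420.8, -187.4, 43.8]
ee_rot: [180.0, 0.0, 95.7]
wrist_force: [-0.0, -0.8, 0.4]
width: 25.4
grasp_force: 29.5
```

Request:
drive_tool --motion '[{"x": 0, "y": 0, "z": 0, "wx": 0, "wy": 0, "wz": 0, "hand": 0.45}, {"x": 0, "y": 0, "z": 0, "wx": 0, "wy": 0, "wz": 0, "hand": 0.55}, {"x": 0, "y": 0, "z": 0, "wx": 0, "wy": 0, "wz": 0, "hand": 0.55}, {"x": 0, "y": 0, "z": 0.1, "wx": 0, "wy": 0, "wz": 0, "hand": 0.6}, {"x": 0, "y": 0, "z": 0.5, "wx": 0, "wy": 0, "wz": 0, "hand": 0.6}, {"x": 0, "y": 0, "z": 0.9, "wx": 0, "wy": 0, "wz": 0, "hand": 0.8}, {"x": 0, "y": 0, "z": 1, "wx": 0, "wy": 0, "wz": 0, "hand": 1}]'

```text
time: 5.5
tcp_pos: [422.9, -187.9, 148.4]
ee_rot: [179.6, 0.3, 95.7]
wrist_force: [0.3, -0.5, 1.1]
width: 78.1
grasp_force: 0.0
```

Request:
drive_tool --motion '[{"x": 0.4, "y": -0.1, "z": 0, "wx": 0, "wy": 0, "wz": 0, "hand": 1}, {"x": 0.8, "y": -0.2, "z": 0, "wx": 0, "wy": 0, "wz": 0, "hand": 1}, {"x": 1, "y": -0.23, "z": 0, "wx": 0, "wy": 0, "wz": 0, "hand": 1}]'

```text
time: 5.8
tcp_pos: [522.7, -211.0, 143.9]
ee_rot: [179.9, 0.0, 95.7]
wrist_force: [0.6, -0.1, -0.3]
width: 85.4
grasp_force: 0.0
```

Request:
drive_tool --motion '[{"x": 0.27, "y": 0, "z": -0.2, "wx": 0, "wy": 0, "wz": 0, "hand": 1}, {"x": 0.27, "y": 0, "z": -0.5, "wx": 0, "wy": 0, "wz": 0, "hand": 1}, {"x": 0.27, "y": 0, "z": -0.5, "wx": 0, "wy": 0, "wz": 0, "hand": 1}, {"x": 0.27, "y": 0, "z": -0.5, "wx": 0, "wy": 0, "wz": 0, "hand": 1}, {"x": 0.27, "y": 0, "z": -0.5, "wx": 0, "wy": 0, "wz": 0, "hand": 1}]'

```text
time: 6.3
tcp_pos: [547.5, -210.4, 94.9]
ee_rot: [179.9, 0.1, 95.7]
wrist_force: [0.4, -0.1, -0.2]
width: 85.4
grasp_force: 0.0
```

Run:
```python
from h import *
s,p,C=wrist('w3'); print(s['time'],s['tcp_pos'].round(1),s['ee_rot'].round(1))
```

```text
6.3 [ 547.5 -210.4   94.9] [1.799e+02 1.000e-01 9.570e+01]
```

View pics/w3.png

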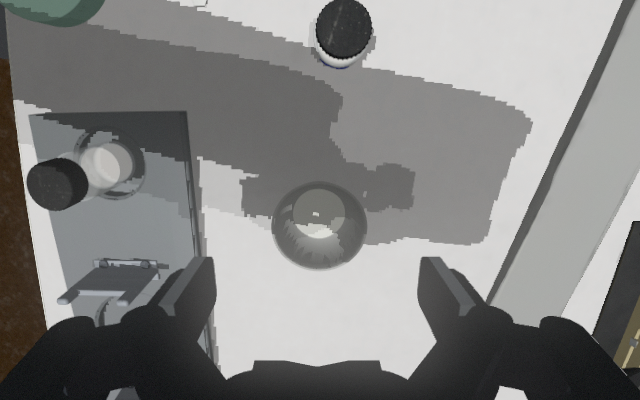

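Vial stands in its recess (110,165); bowl rim centred at (319,225), on the jaws' centre line; second vial cap at (344,28).

Run:
```python
from h import *
T=np.load('pics/w3T.npy')
for n,p,z in[('bowl',(319,225),28),('va',(344,29),60),('recess',(109,163),14)]: print(n,atz('wrist',p,z,T)[0].round(1))
```

```text
bowl [ 549.2 -210.1   28. ]
va [ 549.1 -110.9   60. ]
recess [ 420.6 -188.8   14. ]
```

Request:
drive_tool --motion '[{"x": 0.01, "y": 0, "z": -0.3, "wx": 0, "wy": 0, "wz": 0, "hand": 1}, {"x": 0.015, "y": 0, "z": -0.6, "wx": 0, "wy": 0, "wz": 0, "hand": 1}, {"x": 0.015, "y": 0, "z": -0.6, "wx": 0, "wy": 0, "wz": 0, "hand": 1}, {"x": 0.015, "y": 0, "z": -0.6, "wx": 0, "wy": 0, "wz": 0, "hand": 0.5}, {"x": 0.015, "y": 0, "z": -0.6, "wx": 0, "wy": 0, "wz": 0, "hand": 0.5}, {"x": 0.015, "y": 0, "z": -0.6, "wx": 0, "wy": 0, "wz": 0, "hand": 0.5}, {"x": 0.015, "y": 0, "z": -0.6, "wx": 0, "wy": 0, "wz": 0, "hand": 0.5}, {"x": 0.015, "y": 0, "z": -0.6, "wx": 0, "wy": 0, "wz": 0, "hand": 0.5}]' --squeeze 30

```text
time: 7.15
tcp_pos: [550.0, -210.6, 36.1]
ee_rot: [179.8, 0.1, 95.7]
wrist_force: [-1.6, 0.2, 5.0]
width: 52.3
grasp_force: 30.4
```

Request:
drive_tool --motion '[{"x": 0, "y": 0, "z": 0.3, "wx": 0, "wy": 0, "wz": 0, "hand": 0.5}, {"x": 0, "y": 0, "z": 0.7, "wx": 0, "wy": 0, "wz": 0, "hand": 0.5}, {"x": -0.2, "y": -0.2, "z": 1, "wx": 0, "wy": 0, "wz": 0, "hand": 0.5}, {"x": -0.5, "y": -0.5, "z": 1, "wx": 0, "wy": 0, "wz": 0, "hand": 0.5}, {"x": -0.8, "y": -0.8, "z": 1, "wx": 0, "wy": 0, "wz": 0, "hand": 0.5}, {"x": -1, "y": -0.96, "z": 1, "wx": 0, "wy": 0, "wz": 0, "hand": 0.5}, {"x": -1, "y": -0.96, "z": 1, "wx": 0, "wy": 0, "wz": 0, "hand": 0.5}]'

```text
time: 7.85
tcp_pos: [445.3, -310.3, 134.7]
ee_rot: [-179.9, 0.2, 95.3]
wrist_force: [0.1, 0.1, -1.0]
width: 52.6
grasp_force: 31.6
```

Request:
drive_tool --motion '[{"x": -0.17, "y": 0, "z": 0, "wx": 0, "wy": 0, "wz": 0, "hand": 0.5}, {"x": -0.17, "y": 0, "z": -0.2, "wx": 0, "wy": 0, "wz": 0, "hand": 0.5}, {"x": -0.17, "y": 0, "z": -0.2, "wx": 0, "wy": 0, "wz": 0, "hand": 0.5}, {"x": -0.17, "y": 0, "z": -0.2, "wx": 0, "wy": 0, "wz": 0, "hand": 0.5}]'

```text
time: 8.25
tcp_pos: [432.5, -305.3, 114.1]
ee_rot: [179.9, 0.0, 95.8]
wrist_force: [0.0, 0.3, -0.3]
width: 52.2
grasp_force: 31.7
```

Run:
```python
from h import *
s,p,C=wrist('w4'); print(s['time'],s['tcp_pos'].round(1),s['ee_rot'].round(1))
```

```text
8.25 [ 432.5 -305.3  114.1] [179.9   0.   95.8]
```

View pics/w4.png

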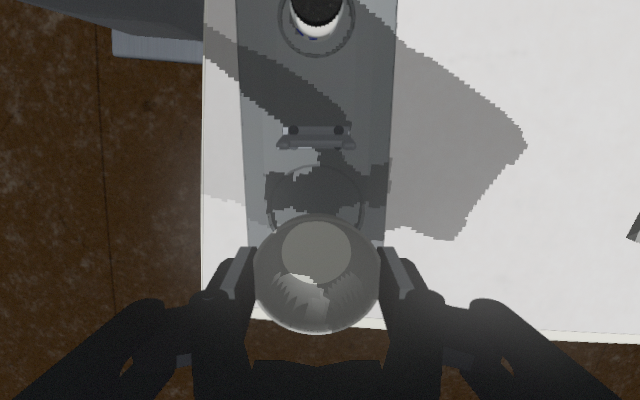

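Bowl is held level at (316,275), aligned with the recess (316,200) and the forks.

Request:
drive_tool --motion '[{"x": 0, "y": -0.02, "z": -0.2, "wx": 0, "wy": 0, "wz": 0, "hand": 0.5}, {"x": 0, "y": -0.02, "z": -0.45, "wx": 0, "wy": 0, "wz": 0, "hand": 0.5}, {"x": 0, "y": -0.02, "z": -0.65, "wx": 0, "wy": 0, "wz": 0, "hand": 0.5}, {"x": 0, "y": -0.02, "z": -0.71, "wx": 0, "wy": 0, "wz": 0, "hand": 0.5}, {"x": 0, "y": -0.02, "z": -0.71, "wx": 0, "wy": 0, "wz": 0, "hand": 0.5}, {"x": 0, "y": -0.02, "z": -0.71, "wx": 0, "wy": 0, "wz": 0, "hand": 0.5}]'

```text
time: 8.9
tcp_pos: [432.8, -308.3, 43.5]
ee_rot: [179.9, 0.1, 95.8]
wrist_force: [0.0, 0.1, -0.7]
width: 52.1
grasp_force: 31.7
```

Request:
drive_tool --motion '[{"x": 0, "y": 0, "z": 0, "wx": 0, "wy": 0, "wz": 0, "hand": 0.75}, {"x": 0, "y": 0, "z": 0, "wx": 0, "wy": 0, "wz": 0, "hand": 0.85}, {"x": 0, "y": 0, "z": 0, "wx": 0, "wy": 0, "wz": 0, "hand": 0.85}, {"x": 0, "y": 0, "z": 0.2, "wx": 0, "wy": 0, "wz": 0, "hand": 0.9}, {"x": 0, "y": 0, "z": 0.6, "wx": 0, "wy": 0, "wz": 0, "hand": 0.9}, {"x": 0, "y": 0, "z": 1, "wx": 0, "wy": 0, "wz": 0, "hand": 0.9}, {"x": 0, "y": 0, "z": 1, "wx": 0, "wy": 0, "wz": 0, "hand": 0.9}]'

```text
time: 9.6
tcp_pos: [435.0, -310.0, 148.3]
ee_rot: [179.6, 0.5, 95.7]
wrist_force: [1.3, -0.7, 0.2]
width: 76.8
grasp_force: 0.0
```

Request:
drive_tool --motion '[{"x": 0.2, "y": 0.4, "z": 0, "wx": 0, "wy": 0, "wz": 0, "hand": 0.85}, {"x": 0.4, "y": 0.8, "z": 0, "wx": 0, "wy": 0, "wz": 0, "hand": 0.85}, {"x": 0.58, "y": 0.99, "z": 0, "wx": 0, "wy": 0, "wz": 0, "hand": 0.85}]'

```text
time: 9.9
tcp_pos: [490.5, -205.0, 142.4]
ee_rot: [180.0, -0.1, 95.9]
wrist_force: [0.9, 0.2, 0.2]
width: 72.5
grasp_force: 0.0
```

Request:
drive_tool --motion '[{"x": 0.2, "y": 0.4, "z": 0, "wx": 0, "wy": 0, "wz": 0, "hand": 0.8}, {"x": 0.4, "y": 0.8, "z": 0, "wx": 0, "wy": 0, "wz": 0, "hand": 0.8}, {"x": 0.58, "y": 0.99, "z": 0, "wx": 0, "wy": 0, "wz": 0, "hand": 0.8}, {"x": 0.58, "y": 0.99, "z": -0.4, "wx": 0, "wy": 0, "wz": 0, "hand": 0.8}, {"x": 0.58, "y": 0.99, "z": -0.4, "wx": 0, "wy": 0, "wz": 0, "hand": 0.8}, {"x": 0.58, "y": 0.99, "z": -0.4, "wx": 0, "wy": 0, "wz": 0, "hand": 0.8}]'

```text
time: 10.5
tcp_pos: [546.7, -110.1, 101.6]
ee_rot: [-179.9, -0.1, 95.7]
wrist_force: [0.6, 0.2, 0.2]
width: 68.4
grasp_force: 0.0
```

Run:
```python
from h import *
s,p,C=wrist('w5'); print(s['time'],s['tcp_pos'].round(1),s['ee_rot'].round(1),s['joint_positions'].round(1))
q=C[C[...,2]>52]; m=(abs(q[:,0]-548)<25)&(abs(q[:,1]+110)<25)&(q[:,2]<66); q=q[m]; print(len(q),q.mean(0),q.min(0),q.max(0))
m=(C[...,0]>420)&(C[...,0]<450)
```

```text
10.5 [ 546.7 -110.1  101.6] [-1.799e+02 -1.000e-01  9.570e+01] [ 41.1  18.5 -37.5 105.1  12.7  60.8   4.5]
1683 [ 548.81412247 -108.34280864   59.02191702] [ 537.05708777 -121.68789736   52.0587636 ] [560.763826   -97.59207854  61.42673707]
```

Request:
drive_tool --motion '[{"x": 0.02, "y": 0.005, "z": -0.3, "wx": 0, "wy": 0, "wz": 0, "hand": 0.8}, {"x": 0.02, "y": 0.005, "z": -0.64, "wx": 0, "wy": 0, "wz": 0, "hand": 0.8}, {"x": 0.02, "y": 0.005, "z": -0.64, "wx": 0, "wy": 0, "wz": 0, "hand": 0.8}, {"x": 0.02, "y": 0.005, "z": -0.64, "wx": 0, "wy": 0, "wz": 0, "hand": 0.2}, {"x": 0.02, "y": 0.005, "z": -0.64, "wx": 0, "wy": 0, "wz": 0, "hand": 0.2}, {"x": 0.02, "y": 0.005, "z": -0.64, "wx": 0, "wy": 0, "wz": 0, "hand": 0.2}, {"x": 0.02, "y": 0.005, "z": -0.64, "wx": 0, "wy": 0, "wz": 0, "hand": 0.2}, {"x": 0.02, "y": 0.005, "z": -0.64, "wx": 0, "wy": 0, "wz": 0, "hand": 0.2}, {"x": 0.02, "y": 0.005, "z": -0.64, "wx": 0, "wy": 0, "wz": 0, "hand": 0.2}]'

```text
time: 11.45
tcp_pos: [551.1, -109.9, 40.6]
ee_rot: [179.8, 0.1, 95.7]
wrist_force: [-2.0, -0.5, 6.8]
width: 25.6
grasp_force: 29.3
```

Request:
drive_tool --motion '[{"x": 0, "y": 0, "z": 0.4, "wx": 0, "wy": 0, "wz": 0, "hand": 0.2}, {"x": 0, "y": 0, "z": 0.9, "wx": 0, "wy": 0, "wz": 0, "hand": 0.2}, {"x": 0, "y": 0, "z": 1, "wx": 0, "wy": 0, "wz": 0, "hand": 0.2}]'

```text
time: 11.75
tcp_pos: [553.4, -109.6, 144.8]
ee_rot: [179.4, 0.2, 95.7]
wrist_force: [0.4, -0.7, 0.5]
width: 25.2
grasp_force: 29.9
```

Request:
drive_tool --motion '[{"x": 0.1, "y": 0.2, "z": 0.4, "wx": 0, "wy": 0, "wz": 0, "hand": 0.2}, {"x": 0.13, "y": 0.5, "z": 0.8, "wx": 0, "wy": 0, "wz": 0, "hand": 0.2}, {"x": 0.13, "y": 0.86, "z": 0.8, "wx": 0, "wy": 0, "wz": 0, "hand": 0.2}]'

```text
time: 12.05
tcp_pos: [566.4, -23.6, 224.7]
ee_rot: [179.4, 0.2, 95.6]
wrist_force: [0.5, 0.6, -0.4]
width: 25.3
grasp_force: 29.9
```

Request:
drive_tool --motion '[{"x": 0.1, "y": 0.4, "z": 0, "wx": 0, "wy": 0, "wz": 0, "hand": 0.2}, {"x": 0.13, "y": 0.86, "z": 0, "wx": 0, "wy": 0, "wz": 0, "hand": 0.2}]'

```text
time: 12.25
tcp_pos: [576.5, 62.5, 219.2]
ee_rot: [179.9, 0.1, 95.6]
wrist_force: [0.6, 0.3, 0.2]
width: 25.7
grasp_force: 29.9
```

Request:
drive_tool --motion '[{"x": 0.1, "y": 0.4, "z": 0, "wx": 0, "wy": 0, "wz": 0, "hand": 0.2}, {"x": 0.13, "y": 0.86, "z": 0, "wx": 0, "wy": 0, "wz": 0, "hand": 0.2}]'

```text
time: 12.45
tcp_pos: [589.4, 149.0, 218.6]
ee_rot: [179.9, 0.1, 95.6]
wrist_force: [1.4, -0.8, 0.0]
width: 25.6
grasp_force: 29.9
```

Request:
drive_tool --motion '[{"x": 0.1, "y": 0.4, "z": 0, "wx": 0, "wy": 0, "wz": 0, "hand": 0.2}, {"x": 0.13, "y": 0.86, "z": 0, "wx": 0, "wy": 0, "wz": 0, "hand": 0.2}, {"x": 0.13, "y": 0.86, "z": 0, "wx": 0, "wy": 0, "wz": 0, "hand": 0.2}, {"x": 0.13, "y": 0.86, "z": 0, "wx": 0, "wy": 0, "wz": 0, "hand": 0.2}]'

```text
time: 12.85
tcp_pos: [600.8, 236.6, 218.3]
ee_rot: [-180.0, -0.0, 96.0]
wrist_force: [0.6, -1.4, -0.2]
width: 25.2
grasp_force: 29.9
```

Run:
```python
from h import *
s=arm.observe(); print(s['time'],s['tcp_pos'].round(1),s['ee_rot'].round(1),s['joint_positions'].round(1))
p,d=save('side','s1'); a,b=save('top','t1')
C=cloud('top',b); 
# arm height (lower surfaces unseen) : profile from side camera near post
q=cloud('side',d).reshape(-1,3)
for x0 in range(350,640,30):
    m=q[(q[:,0]>x0)&(q[:,0]<x0+30)&(q[:,1]>60)&(q[:,1]<300)&(q[:,2]>275)]
    if len(m): print(x0,len(m),'zmin',m[:,2].min().round(),'y',m[:,1].min().round(),m[:,1].max().round(),'zmax',m[:,2].max().round())
cv2.imwrite('pics/st1.png',np.vstack([p[:320,:,::-1],a[:280,:,::-1]]))
```

```text
12.85 [600.8 236.6 218.3] [-180.   -0.   96.] [ 10.8  25.3 -46.1  85.2  18.3  77.3 -30.6]
530 128 zmin 275.0 y 217.0 243.0 zmax 310.0
560 1366 zmin 275.0 y 199.0 260.0 zmax 471.0
590 899 zmin 276.0 y 195.0 230.0 zmax 471.0
620 265 zmin 276.0 y 205.0 250.0 zmax 462.0
```

View pics/st1.png

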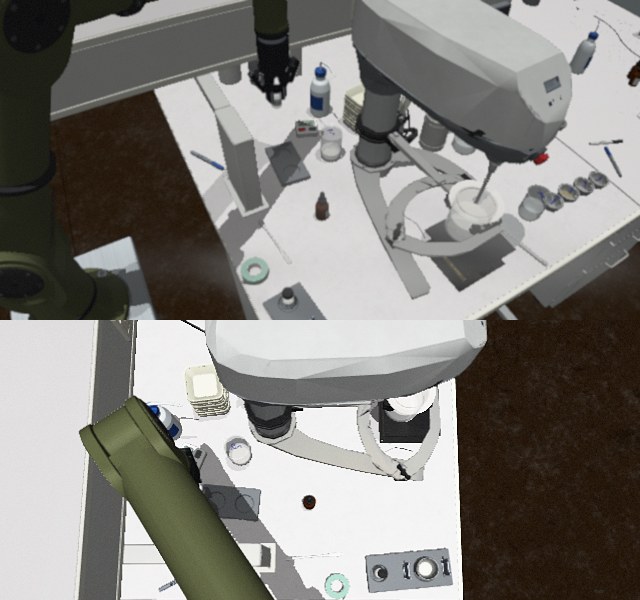

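Run:
```python
from h import *
C=cloud('top',np.load('pics/t1.npy'))
for u,v in[(90,140),(110,130),(135,90),(140,160),(160,190),(180,220),(200,250),(220,270)]: print(u,v,C[v,u].round())
q=C[(C[...,2]>480)&(C[...,0]<690)].reshape(-1,3); print(q[:,1].max(),q[:,0].max())
w=C[(C[...,1]>330)&(C[...,0]>400)&(C[...,0]<800)].reshape(-1,3); print('wall ymin by z',[ (z,w[(w[:,2]>z)&(w[:,2]<z+60),1].min().round() if ((w[:,2]>z)&(w[:,2]<z+60)).any() else None) for z in range(30,700,60)])
```

```text
90 140 [611. 365. 401.]
110 130 [576. 243. 595.]
135 90 [627. 213. 601.]
140 160 [534. 195. 618.]
160 190 [497. 167. 627.]
180 220 [462. 139. 638.]
200 250 [428. 113. 648.]
220 270 [407.  89. 655.]
288.2217153237121 656.2934664217763
wall ymin by z [(30, np.float64(330.0)), (90, np.float64(331.0)), (150, np.float64(330.0)), (210, np.float64(330.0)), (270, np.float64(364.0)), (330, np.float64(365.0)), (390, np.float64(362.0)), (450, None), (510, None), (570, None), (630, None), (690, None)]
```

Side/top show vial held over the test carrier, forearm bottom well above the post; bowl and vial are in the weigh carrier.

Request:
drive_tool --motion '[{"x": 0.02, "y": -0.03, "z": -0.4, "wx": 0, "wy": 0, "wz": 0, "hand": 0.2}, {"x": 0.02, "y": -0.03, "z": -0.8, "wx": 0, "wy": 0, "wz": 0, "hand": 0.2}, {"x": 0.02, "y": -0.03, "z": -1, "wx": 0, "wy": 0, "wz": 0, "hand": 0.2}, {"x": 0.02, "y": -0.03, "z": -1, "wx": 0, "wy": 0, "wz": 0, "hand": 0.2}, {"x": 0.02, "y": -0.03, "z": -1, "wx": 0, "wy": 0, "wz": 0, "hand": 0.2}]'

```text
time: 13.45
tcp_pos: [604.4, 230.1, 119.0]
ee_rot: [180.0, 0.0, 95.6]
wrist_force: [0.6, 0.2, 0.8]
width: 25.4
grasp_force: 29.9
```

Run:
```python
from h import *
s,p,C=wrist('w6'); print(s['time'],s['tcp_pos'].round(1),s['ee_rot'].round(1),s['joint_positions'].round(1))
```

```text
13.45 [604.4 230.1 119. ] [180.    0.   95.6] [ 10.   29.9 -43.8  91.3  22.   67.7 -32.8]
```

View pics/w6.png

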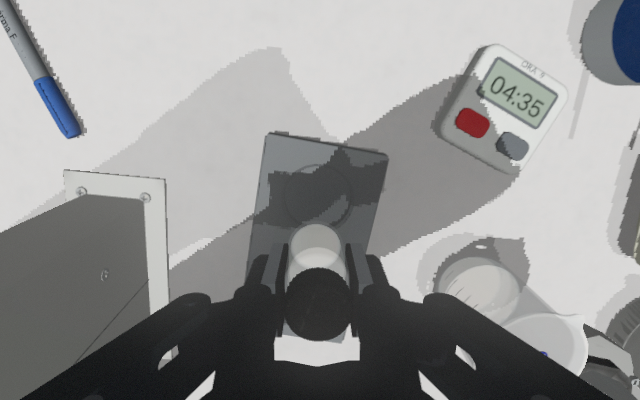

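Vial held over the far recess, whose centre is at about (318,196); beaker lies clear on the right.

Run:
```python
from h import *
T=np.load('pics/w6T.npy')
print(atz('wrist',[(318,196),(268,133),(387,153)],14,T).round(1))
```

```text
[[605.1 236.6  14. ]
 [568.8 275.5  14. ]
 [647.1 270.3  14. ]]
```

Request:
drive_tool --motion '[{"x": 0, "y": 0.045, "z": -0.2, "wx": 0, "wy": 0, "wz": 0, "hand": 0.2}, {"x": 0, "y": 0.045, "z": -0.45, "wx": 0, "wy": 0, "wz": 0, "hand": 0.2}, {"x": 0, "y": 0.045, "z": -0.65, "wx": 0, "wy": 0, "wz": 0, "hand": 0.2}, {"x": 0, "y": 0.045, "z": -0.72, "wx": 0, "wy": 0, "wz": 0, "hand": 0.2}, {"x": 0, "y": 0.045, "z": -0.72, "wx": 0, "wy": 0, "wz": 0, "hand": 0.2}, {"x": 0, "y": 0.045, "z": -0.72, "wx": 0, "wy": 0, "wz": 0, "hand": 0.2}]'

```text
time: 14.1
tcp_pos: [604.9, 236.4, 48.2]
ee_rot: [179.8, -0.0, 95.7]
wrist_force: [-0.1, 1.0, 0.3]
width: 25.3
grasp_force: 30.0
```

Request:
drive_tool --motion '[{"x": 0, "y": -0.01, "z": -0.015, "wx": 0, "wy": 0, "wz": 0, "hand": 0.2}, {"x": 0, "y": -0.01, "z": -0.015, "wx": 0, "wy": 0, "wz": 0, "hand": 0.2}, {"x": 0, "y": -0.01, "z": -0.015, "wx": 0, "wy": 0, "wz": 0, "hand": 0.45}, {"x": 0, "y": -0.01, "z": -0.015, "wx": 0, "wy": 0, "wz": 0, "hand": 0.55}, {"x": 0, "y": -0.01, "z": -0.015, "wx": 0, "wy": 0, "wz": 0, "hand": 0.55}, {"x": 0, "y": -0.01, "z": 0.1, "wx": 0, "wy": 0, "wz": 0, "hand": 0.6}, {"x": 0, "y": -0.01, "z": 0.5, "wx": 0, "wy": 0, "wz": 0, "hand": 0.6}, {"x": 0, "y": -0.01, "z": 0.9, "wx": 0, "wy": 0, "wz": 0, "hand": 0.8}, {"x": 0, "y": -0.01, "z": 1, "wx": 0, "wy": 0, "wz": 0, "hand": 0.9}]'

```text
time: 15.0
tcp_pos: [605.8, 236.8, 152.3]
ee_rot: [179.5, -0.1, 95.7]
wrist_force: [1.0, 0.6, 0.8]
width: 76.7
grasp_force: 0.0
```

Request:
drive_tool --motion '[{"x": 0, "y": -0.4, "z": 0, "wx": 0, "wy": 0, "wz": 0, "hand": 0.9}, {"x": 0, "y": -0.8, "z": 0.3, "wx": 0, "wy": 0, "wz": 0, "hand": 0.9}, {"x": 0, "y": -1, "z": 0.4, "wx": 0, "wy": 0, "wz": 0, "hand": 0.9}]'

```text
time: 15.3
tcp_pos: [604.9, 130.9, 188.6]
ee_rot: [179.9, 0.1, 95.5]
wrist_force: [0.9, -0.2, -0.2]
width: 76.6
grasp_force: 0.0
```

Request:
drive_tool --motion '[{"x": 0, "y": -0.4, "z": 0, "wx": 0, "wy": 0, "wz": 0, "hand": 0.9}, {"x": -0.06, "y": -0.8, "z": 0, "wx": 0, "wy": 0, "wz": 0, "hand": 0.9}, {"x": -0.06, "y": -1, "z": 0, "wx": 0, "wy": 0, "wz": 0, "hand": 0.8}]'

```text
time: 15.6
tcp_pos: [597.1, 30.2, 186.4]
ee_rot: [-180.0, 0.2, 95.5]
wrist_force: [0.4, -0.7, -0.1]
width: 68.4
grasp_force: 0.0
```

Request:
drive_tool --motion '[{"x": 0, "y": -0.44, "z": 0, "wx": 0, "wy": 0, "wz": 0, "hand": 0.8}, {"x": 0, "y": -0.44, "z": 0, "wx": 0, "wy": 0, "wz": 0, "hand": 0.8}, {"x": 0, "y": -0.44, "z": 0, "wx": 0, "wy": 0, "wz": 0, "hand": 0.8}, {"x": 0, "y": -0.44, "z": 0, "wx": 0, "wy": 0, "wz": 0, "hand": 0.8}]'

```text
time: 16.0
tcp_pos: [597.5, -7.8, 186.6]
ee_rot: [180.0, -0.0, 95.8]
wrist_force: [-0.6, 0.3, 0.6]
width: 68.0
grasp_force: 0.0
```

Run:
```python
from h import *
s,p,C=wrist('w7'); print(s['time'],s['tcp_pos'].round(1),s['ee_rot'].round(1),s['joint_positions'].round(1))
q=C[(abs(C[...,0]-597)<25)&(abs(C[...,1]+9)<30)]
for a,b in((92,100),(60,72),(30,55)):
  r=q[(q[:,2]>a)&(q[:,2]<b)]; 
  if len(r): print(a,len(r),r.mean(0).round(1),r.min(0).round(1),r.max(0).round(1))
```

```text
16.0 [597.5  -7.8 186.6] [180.   -0.   95.8] [ 34.   19.5 -43.3  94.7  13.9  71.4  -6.4]
92 164 [599.9  -8.   94.8] [594.9 -13.3  92. ] [604.8  -3.9  98.4]
60 417 [600.   -4.4  69.1] [589.9 -16.3  60.4] [610.9   1.9  72. ]
30 757 [ 5.999e+02 -3.000e-01  4.820e+01] [584.2 -21.1  30.1] [617.    8.1  55. ]
```

View pics/w7.png

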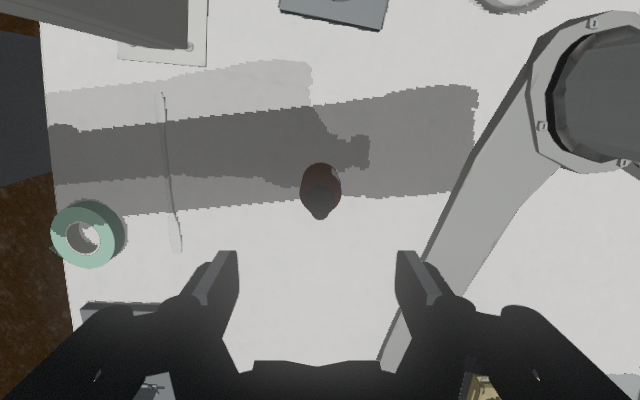

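Dropper is at (320,190), centre near (600,-8); spatula (170,170) and tape (87,233) undisturbed.

Request:
drive_tool --motion '[{"x": 0.025, "y": -0.01, "z": -0.4, "wx": 0, "wy": 0, "wz": 0, "hand": 0.8}, {"x": 0.025, "y": -0.01, "z": -0.8, "wx": 0, "wy": 0, "wz": 0, "hand": 0.8}, {"x": 0.025, "y": -0.01, "z": -1, "wx": 0, "wy": 0, "wz": 0, "hand": 0.8}, {"x": 0.025, "y": -0.01, "z": -1, "wx": 0, "wy": 0, "wz": 0, "hand": 0.8}]'

```text
time: 16.45
tcp_pos: [597.5, -8.5, 83.0]
ee_rot: [-179.6, -0.1, 95.9]
wrist_force: [0.5, 0.0, 0.2]
width: 68.4
grasp_force: 0.0
```

Request:
drive_tool --motion '[{"x": 0, "y": 0, "z": -0.33, "wx": 0, "wy": 0, "wz": 0, "hand": 0.8}, {"x": 0, "y": 0, "z": -0.33, "wx": 0, "wy": 0, "wz": 0, "hand": 0.8}, {"x": 0, "y": 0, "z": -0.33, "wx": 0, "wy": 0, "wz": 0, "hand": 0.3}, {"x": 0, "y": 0, "z": -0.33, "wx": 0, "wy": 0, "wz": 0, "hand": 0.3}, {"x": 0, "y": 0, "z": -0.33, "wx": 0, "wy": 0, "wz": 0, "hand": 0.3}, {"x": 0, "y": 0, "z": -0.33, "wx": 0, "wy": 0, "wz": 0, "hand": 0.3}, {"x": 0, "y": 0, "z": -0.33, "wx": 0, "wy": 0, "wz": 0, "hand": 0.3}, {"x": 0, "y": 0, "z": -0.33, "wx": 0, "wy": 0, "wz": 0, "hand": 0.3}]' --squeeze 35

```text
time: 17.25
tcp_pos: [601.5, -9.7, 55.6]
ee_rot: [179.8, 0.0, 95.7]
wrist_force: [-0.8, 0.4, 7.3]
width: 31.0
grasp_force: 34.5
```

Request:
drive_tool --motion '[{"x": 0, "y": 0, "z": 0.3, "wx": 0, "wy": 0, "wz": 0, "hand": 0.3}, {"x": 0, "y": 0, "z": 0.6, "wx": 0, "wy": 0, "wz": 0, "hand": 0.3}, {"x": -0.02, "y": 0.3, "z": 0.7, "wx": 0, "wy": 0, "wz": 0, "hand": 0.3}, {"x": -0.02, "y": 0.6, "z": 0.7, "wx": 0, "wy": 0, "wz": 0, "hand": 0.3}, {"x": -0.02, "y": 0.9, "z": 0.7, "wx": 0, "wy": 0, "wz": 0, "hand": 0.3}]'

```text
time: 17.75
tcp_pos: [598.6, 80.7, 124.8]
ee_rot: [179.9, 0.0, 95.7]
wrist_force: [0.4, 0.5, -0.8]
width: 31.1
grasp_force: 35.2
```

Request:
drive_tool --motion '[{"x": 0, "y": 0.3, "z": 0, "wx": 0, "wy": 0, "wz": 0, "hand": 0.3}, {"x": 0, "y": 0.6, "z": 0, "wx": 0, "wy": 0, "wz": 0, "hand": 0.3}, {"x": -0.02, "y": 0.81, "z": 0, "wx": 0, "wy": 0, "wz": 0, "hand": 0.3}, {"x": -0.02, "y": 0.81, "z": 0, "wx": 0, "wy": 0, "wz": 0, "hand": 0.3}, {"x": -0.02, "y": 0.81, "z": 0, "wx": 0, "wy": 0, "wz": 0, "hand": 0.3}, {"x": -0.02, "y": 0.81, "z": 0, "wx": 0, "wy": 0, "wz": 0, "hand": 0.3}]'

```text
time: 18.35
tcp_pos: [596.6, 159.1, 123.4]
ee_rot: [180.0, 0.1, 95.6]
wrist_force: [0.1, -0.8, -0.2]
width: 30.7
grasp_force: 35.2
```

Run:
```python
from h import *
s,p,C=wrist('w8'); print(s['time'],s['tcp_pos'].round(1),s['ee_rot'].round(1),s['joint_positions'].round(1))
```

```text
18.35 [596.6 159.1 123.4] [1.80e+02 1.00e-01 9.56e+01] [ 17.6  26.1 -44.1  95.5  19.6  66.5 -26. ]
```

View pics/w8.png

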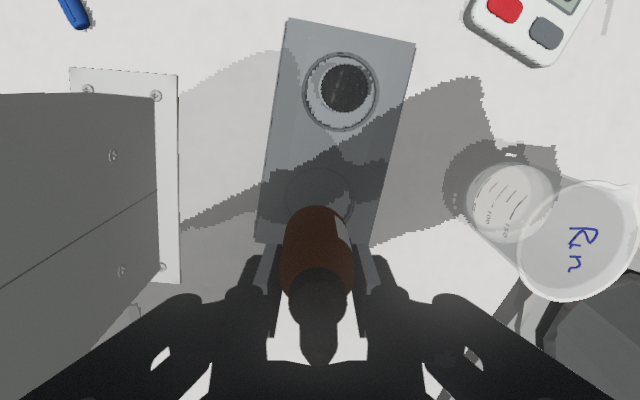

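Vial stands in the far recess (341,90); the near recess is centred about (320,199), the dropper hangs upright over it.

Run:
```python
from h import *
T=np.load('pics/w8T.npy')
print(atz('wrist',[(341,92),(320,199),(289,18),(416,45)],14,T).round(1))
```

```text
[[605.1 234.3  14. ]
 [599.  162.2  14. ]
 [568.7 274.5  14. ]
 [648.1 267.2  14. ]]
```

Request:
drive_tool --motion '[{"x": 0.018, "y": 0.012, "z": -0.2, "wx": 0, "wy": 0, "wz": 0, "hand": 0.3}, {"x": 0.018, "y": 0.012, "z": -0.45, "wx": 0, "wy": 0, "wz": 0, "hand": 0.3}, {"x": 0.018, "y": 0.012, "z": -0.58, "wx": 0, "wy": 0, "wz": 0, "hand": 0.3}, {"x": 0.018, "y": 0.012, "z": -0.61, "wx": 0, "wy": 0, "wz": 0, "hand": 0.3}, {"x": 0.018, "y": 0.012, "z": -0.62, "wx": 0, "wy": 0, "wz": 0, "hand": 0.3}, {"x": 0.018, "y": 0.012, "z": -0.62, "wx": 0, "wy": 0, "wz": 0, "hand": 0.3}]'

```text
time: 19.0
tcp_pos: [598.4, 161.6, 61.8]
ee_rot: [180.0, 0.0, 95.7]
wrist_force: [0.3, -0.3, -0.7]
width: 31.1
grasp_force: 35.2
```

Request:
drive_tool --motion '[{"x": 0, "y": 0, "z": 0, "wx": 0, "wy": 0, "wz": 0, "hand": 0.5}, {"x": 0, "y": 0, "z": 0, "wx": 0, "wy": 0, "wz": 0, "hand": 0.6}, {"x": 0, "y": 0, "z": 0, "wx": 0, "wy": 0, "wz": 0, "hand": 0.6}, {"x": 0, "y": 0, "z": 0.1, "wx": 0, "wy": 0, "wz": 0, "hand": 0.6}, {"x": 0, "y": 0, "z": 0.5, "wx": 0, "wy": 0, "wz": 0, "hand": 0.6}, {"x": 0, "y": 0, "z": 0.9, "wx": 0, "wy": 0, "wz": 0, "hand": 0.6}, {"x": 0, "y": 0, "z": 1, "wx": 0, "wy": 0, "wz": 0, "hand": 0.6}]'

```text
time: 19.7
tcp_pos: [600.4, 163.8, 167.2]
ee_rot: [179.5, -0.1, 95.8]
wrist_force: [0.1, -0.3, 0.7]
width: 51.3
grasp_force: 0.0
```

Request:
drive_tool --motion '[{"x": 0, "y": -0.4, "z": 0.1, "wx": 0, "wy": 0, "wz": 0, "hand": 0.6}, {"x": 0, "y": -0.8, "z": 0.1, "wx": 0, "wy": 0, "wz": 0, "hand": 0.5}, {"x": 0, "y": -1, "z": 0.1, "wx": 0, "wy": 0, "wz": 0, "hand": 0.5}]'

```text
time: 20.0
tcp_pos: [598.4, 57.7, 171.9]
ee_rot: [180.0, 0.2, 95.5]
wrist_force: [-0.5, -1.0, -0.3]
width: 42.9
grasp_force: 0.0
```

Request:
drive_tool --motion '[{"x": 0, "y": -0.5, "z": 0, "wx": 0, "wy": 0, "wz": 0, "hand": 0.5}, {"x": -0.2, "y": -1, "z": 0, "wx": 0, "wy": 0, "wz": 0, "hand": 0.5}, {"x": -0.5, "y": -1, "z": 0, "wx": 0, "wy": 0, "wz": 0, "hand": 0.5}, {"x": -0.9, "y": -1, "z": 0, "wx": 0, "wy": 0, "wz": 0, "hand": 0.5}]'

```text
time: 20.4
tcp_pos: [507.6, -40.1, 171.3]
ee_rot: [180.0, -0.1, 95.5]
wrist_force: [-0.3, 0.5, 1.3]
width: 42.4
grasp_force: 0.0
```

Request:
drive_tool --motion '[{"x": -0.4, "y": -0.2, "z": 0, "wx": 0, "wy": 0, "wz": 0, "hand": 0.5}, {"x": -0.46, "y": -0.3, "z": -0.3, "wx": 0, "wy": 0, "wz": 0, "hand": 0.4}, {"x": -0.46, "y": -0.3, "z": -0.5, "wx": 0, "wy": 0, "wz": 0, "hand": 0.4}, {"x": -0.46, "y": -0.3, "z": -0.5, "wx": 0, "wy": 0, "wz": 0, "hand": 0.4}, {"x": -0.46, "y": -0.3, "z": -0.5, "wx": 0, "wy": 0, "wz": 0, "hand": 0.4}]'

```text
time: 20.9
tcp_pos: [462.2, -67.3, 121.9]
ee_rot: [180.0, -0.0, 95.8]
wrist_force: [-0.1, 0.2, -0.9]
width: 34.1
grasp_force: 0.0
```

Run:
```python
from h import *
s,p,C=wrist('w9'); print(s['time'],s['tcp_pos'].round(1),s['ee_rot'].round(1),s['joint_positions'].round(1))
```

```text
20.9 [462.2 -67.3 121.9] [180.   -0.   95.8] [ 47.2   5.3 -43.4 116.    4.2  60.2   7.6]
```

View pics/w9.png

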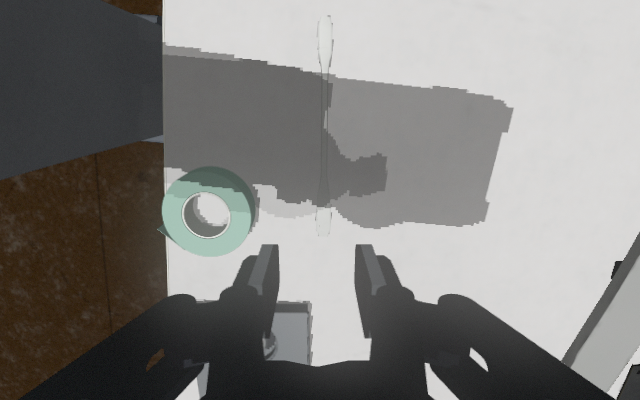

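Spatula's ends at (325,14) and (323,237), shank line at column 324, about 8 px wide; the tape is clear to the left.

Run:
```python
from h import *
T=np.load('pics/w9T.npy')
w=atz('wrist',[(325,14),(323,237),(325,70),(324,130),(323,195)],3,T); print(w.round(1)); print(w[:2].mean(0),np.linalg.norm(w[0]-w[1]),np.degrees(np.arctan2(-(w[0]-w[1])[0],(w[0]-w[1])[1])))
```

```text
[[455.5  54.7   3. ]
 [470.3 -96.    3. ]
 [459.1  21.    3. ]
 [462.6 -17.7   3. ]
 [466.8 -63.6   3. ]]
[462.87606483 -20.67085129   3.        ] 151.41539223207468 5.6196305328756395
```

Request:
drive_tool --motion '[{"x": 0.02, "y": 0.2, "z": -0.3, "wx": 0, "wy": 0, "wz": 0, "hand": 0.4}, {"x": 0.026, "y": 0.267, "z": -0.6, "wx": 0, "wy": 0, "wz": 0, "hand": 0.3}, {"x": 0.026, "y": 0.267, "z": -0.8, "wx": 0, "wy": 0, "wz": 0, "hand": 0.25}, {"x": 0.026, "y": 0.267, "z": -0.9, "wx": 0, "wy": 0, "wz": 0, "hand": 0.25}, {"x": 0.026, "y": 0.267, "z": -0.9, "wx": 0, "wy": 0, "wz": 0, "hand": 0.25}, {"x": 0.026, "y": 0.267, "z": -0.9, "wx": 0, "wy": 0, "wz": 0, "hand": 0.25}]'

```text
time: 21.55
tcp_pos: [465.6, -41.1, 32.4]
ee_rot: [179.9, 0.0, 95.7]
wrist_force: [0.6, -0.5, 1.2]
width: 21.3
grasp_force: 0.0
```

Run:
```python
from h import *
s,p,C=wrist('w10'); print(s['time'],s['tcp_pos'].round(1),s['ee_rot'].round(1),s['wrist_force'].round(1),s['width'])
```

```text
21.55 [465.6 -41.1  32.4] [179.9   0.   95.7] [ 0.6 -0.5  1.2] 21.29534964480141
```

View pics/w10.png

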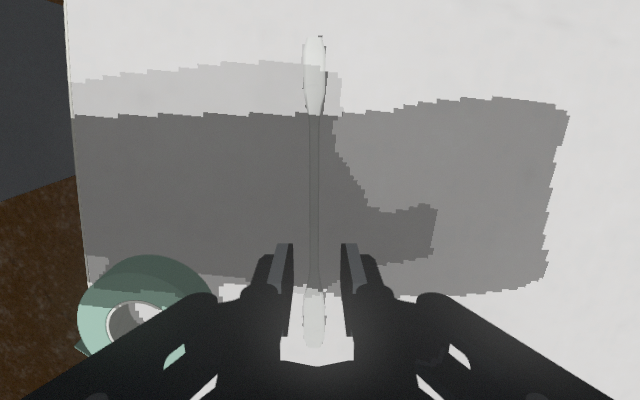

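Spatula runs centrally between the open fingers at column 314, shank within the pads.

Request:
drive_tool --motion '[{"x": -0.005, "y": 0, "z": -0.05, "wx": 0, "wy": 0, "wz": 0, "hand": 0.25}, {"x": -0.005, "y": 0, "z": -0.085, "wx": 0, "wy": 0, "wz": 0, "hand": 0.2}, {"x": -0.005, "y": 0, "z": -0.085, "wx": 0, "wy": 0, "wz": 0, "hand": 0.2}]' --squeeze 25

```text
time: 21.9
tcp_pos: [463.7, -41.3, 22.6]
ee_rot: [-180.0, 0.0, 95.7]
wrist_force: [0.4, 0.3, 0.5]
width: 17.2
grasp_force: 0.0
```

Request:
drive_tool --motion '[{"x": 0, "y": 0, "z": 0, "wx": 0, "wy": 0, "wz": 0, "hand": 0.1}, {"x": 0, "y": 0, "z": 0, "wx": 0, "wy": 0, "wz": 0, "hand": 0}, {"x": 0, "y": 0, "z": 0, "wx": 0, "wy": 0, "wz": 0, "hand": 0}, {"x": 0, "y": 0, "z": 0, "wx": 0, "wy": 0, "wz": 0, "hand": 0}, {"x": 0, "y": 0, "z": 0, "wx": 0, "wy": 0, "wz": 0, "hand": 0}, {"x": 0, "y": 0, "z": 0, "wx": 0, "wy": 0, "wz": 0, "hand": 0}]'

```text
time: 22.5
tcp_pos: [464.0, -41.1, 22.9]
ee_rot: [180.0, 0.0, 95.7]
wrist_force: [0.1, -0.3, -0.3]
width: 8.3
grasp_force: 24.3
```

Request:
drive_tool --motion '[{"x": 0, "y": 0, "z": 0.1, "wx": 0, "wy": 0, "wz": 0, "hand": 0}, {"x": 0, "y": 0, "z": 0.4, "wx": 0, "wy": 0, "wz": 0, "hand": 0}, {"x": 0, "y": 0, "z": 0.7, "wx": 0, "wy": 0, "wz": 0, "hand": 0}, {"x": 0, "y": 0, "z": 1, "wx": 0, "wy": 0, "wz": 0, "hand": 0}, {"x": 0, "y": 0, "z": 1, "wx": 0, "wy": 0, "wz": 0, "hand": 0}]'

```text
time: 23.0
tcp_pos: [467.1, -41.2, 127.3]
ee_rot: [179.6, 0.2, 95.7]
wrist_force: [1.3, 0.0, -0.2]
width: 8.6
grasp_force: 24.4
```

Request:
drive_tool --motion '[{"x": -0.03, "y": -0.2, "z": 0, "wx": 0, "wy": 0, "wz": 0, "hand": 0}, {"x": -0.06, "y": -0.5, "z": 0, "wx": 0, "wy": 0, "wz": 0, "hand": 0}, {"x": -0.1, "y": -0.8, "z": 0, "wx": 0, "wy": 0, "wz": 0, "hand": 0}, {"x": -0.1, "y": -0.95, "z": 0, "wx": 0, "wy": 0, "wz": 0, "hand": 0}]'

```text
time: 23.4
tcp_pos: [453.0, -138.6, 122.7]
ee_rot: [-180.0, 0.0, 95.6]
wrist_force: [-0.2, 0.5, -0.1]
width: 8.9
grasp_force: 24.4
```

Request:
drive_tool --motion '[{"x": -0.03, "y": -0.3, "z": 0, "wx": 0, "wy": 0, "wz": 0, "hand": 0}, {"x": -0.06, "y": -0.6, "z": 0, "wx": 0, "wy": 0, "wz": 0, "hand": 0}, {"x": -0.1, "y": -0.8, "z": 0, "wx": 0, "wy": 0, "wz": 0, "hand": 0}, {"x": -0.1, "y": -0.95, "z": 0, "wx": 0, "wy": 0, "wz": 0, "hand": 0}]'

```text
time: 23.8
tcp_pos: [443.6, -232.1, 122.6]
ee_rot: [-180.0, -0.0, 95.7]
wrist_force: [0.6, 0.6, 0.4]
width: 8.3
grasp_force: 24.4
```

Request:
drive_tool --motion '[{"x": -0.03, "y": -0.3, "z": 0, "wx": 0, "wy": 0, "wz": 0, "hand": 0}, {"x": -0.06, "y": -0.6, "z": 0, "wx": 0, "wy": 0, "wz": 0, "hand": 0}, {"x": -0.09, "y": -0.8, "z": 0, "wx": 0, "wy": 0, "wz": 0, "hand": 0}, {"x": -0.09, "y": -0.96, "z": 0, "wx": 0, "wy": 0, "wz": 0, "hand": 0}, {"x": -0.09, "y": -0.96, "z": 0, "wx": 0, "wy": 0, "wz": 0, "hand": 0}, {"x": -0.09, "y": -0.96, "z": 0, "wx": 0, "wy": 0, "wz": 0, "hand": 0}, {"x": -0.09, "y": -0.96, "z": 0, "wx": 0, "wy": 0, "wz": 0, "hand": 0}]'

```text
time: 24.5
tcp_pos: [435.6, -325.3, 122.8]
ee_rot: [180.0, -0.0, 95.9]
wrist_force: [-0.1, 0.2, -0.5]
width: 8.4
grasp_force: 24.4
```

Run:
```python
from h import *
s,p,C=wrist('w11'); print(s['time'],s['tcp_pos'].round(1),s['ee_rot'].round(1),s['wrist_force'].round(1),s['width'])
```

```text
24.5 [ 435.6 -325.3  122.8] [180.   -0.   95.9] [-0.1  0.2 -0.5] 8.419748275057344
```

View pics/w11.png

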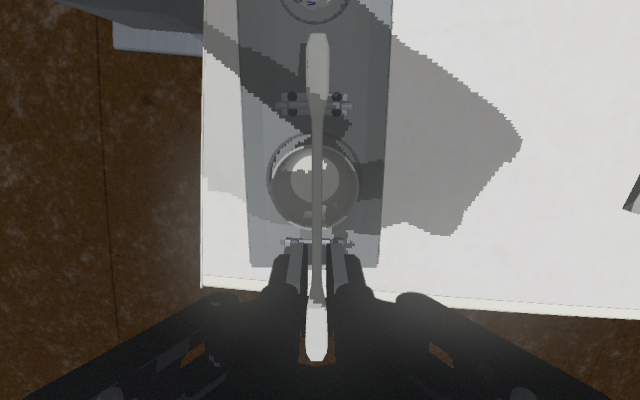

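Spatula held along the carrier, ends (317,34)–(316,360), bowl at (312,180), fork notch at (316,104).

Run:
```python
from h import *
T=np.load('pics/w11T.npy');C=np.load('pics/w11C.npy')
for v in(45,70,110,150,200,235,290,320,345): print(v,C[v,317].round(1))
w=atz('wrist',[(317,34),(316,361)],102,T); print(w.round(1),w.mean(0).round(1))
print('fork',atz('wrist',[(316,103),(316,241)],54,T).round(1),'bowl',atz('wrist',[(312.5,181)],34,T).round(1))
m=(C[...,2]>46)&(C[...,2]<58)&(C[...,0]<470)&(C[...,0]>390)&(C[...,1]<-240)
q=C[m]
for a,b in((-270,-245),(-372,-345)):
  r=q[(q[:,1]>a)&(q[:,1]<b)]
  if len(r): print(len(r),r.min(0),r.max(0))
```

```text
45 [ 426.6 -234.9  102.2]
70 [ 427.6 -243.9  102. ]
110 [ 429.1 -258.9  103.4]
150 [ 430.7 -274.4  104.4]
200 [ 432.9 -295.7  103.4]
235 [ 434.5 -310.9  104.8]
290 [ 437.4 -338.7  103.2]
320 [ 439.2 -356.3  101.2]
345 [ 440.7 -370.2  102.1]
[[ 426.2 -230.9  102. ]
 [ 441.2 -380.1  102. ]] [ 433.7 -305.5  102. ]
fork [[ 428.6 -257.3   54. ]
 [ 436.6 -335.8   54. ]] bowl [[ 431.2 -304.6   34. ]]
202 [ 406.29925942 -262.60081314   46.15521078] [ 448.4291938  -254.9486179    55.79387054]
```

Request:
drive_tool --motion '[{"x": -0.01, "y": -0.015, "z": -0.15, "wx": 0, "wy": 0, "wz": 0, "hand": 0}, {"x": -0.01, "y": -0.015, "z": -0.3, "wx": 0, "wy": 0, "wz": 0, "hand": 0}, {"x": -0.01, "y": -0.015, "z": -0.42, "wx": 0, "wy": 0, "wz": 0, "hand": 0}, {"x": -0.01, "y": -0.015, "z": -0.5, "wx": 0, "wy": 0, "wz": 0, "hand": 0}, {"x": -0.01, "y": -0.015, "z": -0.54, "wx": 0, "wy": 0, "wz": 0, "hand": 0}, {"x": -0.01, "y": -0.015, "z": -0.55, "wx": 0, "wy": 0, "wz": 0, "hand": 0}, {"x": -0.01, "y": -0.015, "z": -0.55, "wx": 0, "wy": 0, "wz": 0, "hand": 0}, {"x": -0.01, "y": -0.015, "z": -0.55, "wx": 0, "wy": 0, "wz": 0, "hand": 0}]'

```text
time: 25.35
tcp_pos: [434.4, -328.8, 68.4]
ee_rot: [180.0, 0.0, 95.7]
wrist_force: [0.5, -0.3, -0.6]
width: 8.5
grasp_force: 24.4
```

Request:
drive_tool --motion '[{"x": 0, "y": 0, "z": -0.01, "wx": 0, "wy": 0, "wz": 0, "hand": 0}, {"x": 0, "y": 0, "z": -0.012, "wx": 0, "wy": 0, "wz": 0, "hand": 0}, {"x": 0, "y": 0, "z": -0.012, "wx": 0, "wy": 0, "wz": 0, "hand": 0}]'

```text
time: 25.65
tcp_pos: [434.1, -328.7, 66.8]
ee_rot: [180.0, 0.0, 95.7]
wrist_force: [-0.2, 0.6, -0.5]
width: 8.4
grasp_force: 24.4
```

Request:
drive_tool --motion '[{"x": 0, "y": 0, "z": 0, "wx": 0, "wy": 0, "wz": 0, "hand": 0.15}, {"x": 0, "y": 0, "z": 0, "wx": 0, "wy": 0, "wz": 0, "hand": 0.25}, {"x": 0, "y": 0, "z": 0, "wx": 0, "wy": 0, "wz": 0, "hand": 0.3}, {"x": 0, "y": 0, "z": 0, "wx": 0, "wy": 0, "wz": 0, "hand": 0.3}, {"x": 0, "y": 0, "z": 0.1, "wx": 0, "wy": 0, "wz": 0, "hand": 0.3}, {"x": 0, "y": 0, "z": 0.3, "wx": 0, "wy": 0, "wz": 0, "hand": 0.3}, {"x": 0, "y": 0, "z": 0.7, "wx": 0, "wy": 0, "wz": 0, "hand": 0.3}, {"x": 0, "y": 0, "z": 1, "wx": 0, "wy": 0, "wz": 0, "hand": 0.3}, {"x": 0, "y": 0, "z": 1, "wx": 0, "wy": 0, "wz": 0, "hand": 0.3}]'

```text
time: 26.55
tcp_pos: [436.8, -330.2, 172.2]
ee_rot: [179.6, 0.4, 95.7]
wrist_force: [-0.7, 0.5, 0.3]
width: 25.5
grasp_force: 0.0
```

Request:
drive_tool --motion '[{"x": 0, "y": -0.4, "z": 0.1, "wx": 0, "wy": 0, "wz": 0, "hand": 0.3}, {"x": 0, "y": -0.8, "z": 0.4, "wx": 0, "wy": 0, "wz": 0, "hand": 0.3}, {"x": 0, "y": -1, "z": 0.6, "wx": 0, "wy": 0, "wz": 0, "hand": 0.3}, {"x": 0, "y": -1, "z": 0.6, "wx": 0, "wy": 0, "wz": 0, "hand": 0.3}]'

```text
time: 26.95
tcp_pos: [433.6, -433.3, 229.4]
ee_rot: [179.8, 0.3, 95.4]
wrist_force: [0.4, -0.7, 0.1]
width: 25.5
grasp_force: 0.0
```

Run:
```python
from h import *
s,p,C=wrist('w12'); a,b=save('side','s2'); t,_=save('top','t2'); print(s['time'],s['tcp_pos'].round(1))
z=lambda i,x,y,w,h,f:cv2.resize(i[y:y+h,x:x+w,::-1],(400,300),interpolation=cv2.INTER_CUBIC)
cv2.imwrite('pics/fin.png',np.vstack([np.hstack([z(p,160,0,320,240,1),z(a,250,270,133,100,1)]),np.hstack([z(a,255,110,133,100,1),z(t,180,100,300,190,1)])]))
S=cloud('side',b)
m=(S[...,0]>400)&(S[...,0]<460)&(S[...,1]>-385)&(S[...,1]<-225)&(S[...,2]>42)&(S[...,2]<60); q=S[m]; print(len(q),q.min(0).round(),q.max(0).round())
```

```text
26.95 [ 433.6 -433.3  229.4]
270 [ 406. -364.   42.] [ 449. -233.   55.]
```

View pics/fin.png

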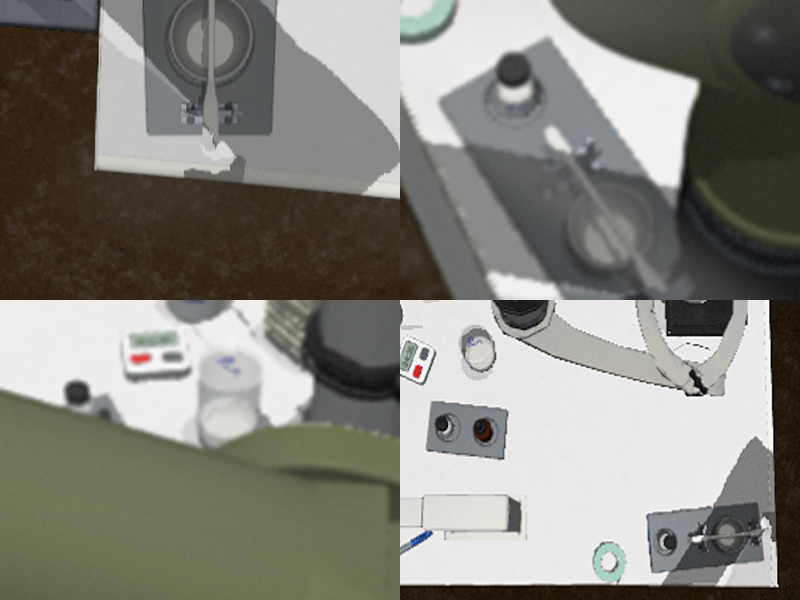

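All items sit in their places: the spatula lies in both fork notches over the bowl, the vials are in (505,90) and (445,430), and the dropper is at (484,430). I'll check the heights before handing in.

Run:
```python
from h import *
C=cloud('top',np.load('pics/t2.npy')); W=np.load('pics/w12C.npy')
for n,C,x,y,r in(('vialW',C,420.6,-188,16),('vialT',C,604,235,16),('drop',C,598,161,20),('spat',W,432,-306,80),):
    q=C[np.hypot(C[...,0]-x,C[...,1]-y)<r]; zmax=q[:,2].max(); t=q[q[:,2]>zmax-5]; print(n,zmax.round(1),t.mean(0).round(1))
for y in(-275,-290,-310,-330,-350,-370):
    q=W[(abs(W[...,1]-y)<4)&(abs(W[...,0]-433)<12)]; print(y,np.percentile(q[:,2],95).round(1))
q=W[(abs(np.hypot(W[...,0]-432,W[...,1]+306)-26)<3)&(W[...,2]<40)]; 
for k in range(4):
    a=np.degrees(np.arctan2(q[:,1]+306,q[:,0]-432))%360//90==k; print(k,a.sum(),np.percentile(q[a,2],90).round(1) if a.any() else '')
```

```text
vialW 72.5 [ 420.5 -190.    68.6]
vialT 71.5 [601.  236.5  68. ]
drop 103.9 [595.4 163.2 101.3]
spat 56.6 [ 437.3 -358.1   53.9]Traceback (most recent call last):
  File "<stdin>", line 6, in <module>
    return _quantile_unchecked(
        a, q, axis, out, overwrite_input, method, keepdims, weights)
    return _ureduce(a,
                    func=_quantile_ureduce_func,
    ...<5 lines>...
                    overwrite_input=overwrite_input,
                    method=method)
    r = func(a, **kwargs)
    result = _quantile(arr,
                       quantiles=q,
    ...<2 lines>...
                       out=out,
                       weights=wgt)
    slices_having_nans = np.isnan(arr[-1, ...])
                                  ~~~^^^^^^^^^
IndexError: index -1 is out of bounds for axis 0 with size 0
```

Run:
```python
from h import *
A=np.load('pics/topC.npy'); B=cloud('top',np.load('pics/t2.npy')); W=np.load('pics/w12C.npy')
for n,C,x,y in(('vb0',A,541,-333),('va0',A,548,-110),('vW',B,420.6,-188),('vT',B,604,235)):
    q=C[np.hypot(C[...,0]-x,C[...,1]-y)<9]; print(n,np.median(q[q[:,2]>45,2]).round(1))
for y in(-295,-310,-330,-350,-370):
    q=W[(abs(W[...,1]-y)<4)&(abs(W[...,0]-433)<12)]; print(y,len(q),np.percentile(q[:,2],95).round(1) if len(q) else '')
q=W[(abs(np.hypot(W[...,0]-432,W[...,1]+306)-27)<3)&(W[...,2]>20)&(W[...,2]<40)]
for k in range(8):
    a=(np.degrees(np.arctan2(q[:,1]+306,q[:,0]-432))%360)//45==k
    if a.any(): print(k,a.sum(),np.percentile(q[a,2],90).round(1))
```

```text
vb0 60.6
va0 60.7
vW 67.2
vT 66.5
-295 265 49.1
-310 255 49.1
-330 236 48.7
-350 238 47.8
-370 240 47.0
0 117 35.7
1 16 36.1
2 5 36.1
3 67 35.6
4 120 35.4
5 92 35.6
6 64 35.2
7 150 35.3
```

Everything is seated: vials at +6 mm, the bowl rim level, and the spatula top at 49 mm.

```bash
python3 -c "
from bench import arm; print(arm.finish_job())"
```

```text
the job is handed in; nothing more can be done
None
```

Both kits are made up and the job is handed in at about 27 s of robot time: camera checks put the bowl, both vials and the dropper upright in their recesses, with the spatula, placed last, resting in both forks over the bowl.

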